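# Shift the kart's bench-mounted gearstick from second into third

## Robot

A 6-joint arm with a two-finger parallel gripper is mounted at the origin on the work surface. World frame = base frame: x ahead of the robot, y to its left, z up, the work surface at z = 0. Lengths are in m, angles in rad, forces in N, time in s.
With the tool pointing down it reaches from about 0.275 to 0.775 m from the base axis. Payload 14.6 kg.
Tool frame: the origin (TCP) lies at the very end of the fingers, on their centre line; the grasp point (between the pads) lies 19 mm behind it; z points along the fingers, y is the line along which they close (so a half turn about z gives the same grasp; the last joint's range is limited). The gripper opens to 85 mm and grips with 20 to 120 N. Pads are 22 mm wide; open, the fingers measure 114 mm over their backs; the gripper's body (76 mm by 85 mm) begins 54 mm behind the grasp point. The pads swing forward as they close: fully open they stand 13 mm farther back than shut.
Start: joints at [-1.361, 0.263, -0.048, 1.259, 0, 1.415], TCP at [0.187, -0.49, 0.195] pointing down, gripper open.
Joint ranges: [-2.65, 2.65], [-0.89, 1.7], [-1.18, 1.37], [-2.13, 2.11], [-1.35, 1.29], [-3.14, 3.14]. Speed limits (rad/s): [1.89, 1.89, 2.57, 2.79, 3.14, 3.14].

## Interface

Orientations are given as a unit quaternion [w, x, y, z].
In Python, from station import status, imaging, bot gives the robot as it stands.
- The arm moves only by the tool carry_out, never from a script. Its arguments are lists of equal length, an entry for each row: "slide": the shift along the world's x, y, z in m, a list of three; "turn": the turn about the world's z in degrees; "fingers": the gripper's target within -1 to 1 (fully open at 1, half-way at 0, shut at -1). A call has 1 to 12 rows; each row shifts and turns the commanded pose from where the row before left it; what a row does not reach is not made up. A row lasts 1/12 s, in which the tool goes at most 41.7 mm and 7.16 degrees, less where a joint would pass 70% of its speed; a pose out of reach is approached as far as the arm can. A call with a gripper value outside its range is refused whole. The fingers move at their own pace and stop on an object; the grip force is fixed at half the most. Time passes only in rows, so rows that do not move let the fingers close. It gives the time, the measured TCP pose, the force, the opening and the grip force at its end, in the units of the state.
- status.get_state(): the state, without advancing time (a new reading comes with each control period).
- imaging.get_image(name): name is "scene" or "top" or "wrist"; returns a dict with "frame" (480x640x3 uint8, red, green, blue), "fx", "fy", "cx", "cy" (pixels), "cam_to_world" (4x4, takes a point from camera to world coordinates). Camera axes: x right, y up, looking along -z (the intrinsics and any distortion apply to the point x, -y, -z); pixel columns grow to the right and rows downward; lengths in m; the calibration is good to about 2 mm. The wrist camera is an equidistant fisheye: a pixel r from the principal point sees the ray r / f radians off the axis. A picture is of the moment at which its call begins. There is no depth.
- bot.finish_job(): hands the job in; it is judged then, once.
The state is a dict: "t": time; "q": joint angles; "joint_vel": joint speeds; "joint_efforts": joint torques, N m; "tool_pos": TCP position; "orientation": TCP orientation; "force": force on the tool from outside, world axes, zero at the start; "moment": the same for the moment, N m; "gripper_width": opening from 0.0 (shut) to 1.0 (fully open); "gripper_force": force on a finger pad.
Only numpy, scipy, OpenCV 4.12 (cv2) and the standard library are available. Lean on these libraries where they do the work, as an engineer would, in place of code of your own. Each camera call takes 0.05 s, during which the arm holds its last target. There are 200 camera calls.

## Task

Put the kart gear shifter on the bench from second into third: only pushing the stick or its yellow knob with the fingers, push it out of second to neutral, across to the right, then forward until it is fully home in the third slot (green patch, three dots). Do not take the knob or stick between the fingers, do not run the stick into first or fourth, and leave the loose parts and tools where they lie.

Things in the scene. Friction and masses are not known exactly. Their poses are not given: they have to be found in the camera images.
- shifter: Gear shifter: red steel housing 200 x 160 mm with a dark gate plate on top (top face 108 mm above the table), on a plywood board 260 x 400 x 18 mm, fixed to the table. Origin: centre of the board's underside, on the table. x is 'forward' (away from the robot, yawed up to 0.45 rad either way), y left, z up. The stick starts in the second slot.
- gate (a point): Centre of the H-shaped opening, on the plate's top face; axes as the shifter's. Two lengthwise slots 20 mm wide, centre lines at y = +0.020 (left) and -0.020 (right), each from x = -0.040 to 0.040, joined by a cross channel from x = -0.010 to 0.010 with rounded corners. First slot front left, second rear left, third front right, fourth rear right.
- pivot (a point): Pivot of the stick, 28 mm above the shifter's origin, inside the housing; axes as the shifter's. With f = joint forward, a = joint across, the knob's centre lies from here at x = 0.170 sin f, y = -0.170 sin a cos f, z = 0.170 cos a cos f. The 10 mm stick stays where it is left (no spring); moving it takes about 2 N at the knob.
- third_slot (a point): Point on the gate plate's top face where the stick's axis passes when fully home in the third slot. One to four white dots on the plate beyond each slot's end number the slots; the third slot's three dots are on a green patch.
- knob (a point): Centre of the yellow 40 mm ball knob on the stick, about 0.18 to 0.2 m above the table. Its z axis points up along the stick, away from the pivot. Push it level, at its middle height, with an upright finger: pressed downward the stick only jams on its pivot.
- across (a joint): Sideways lean of the stick in rad: -0.25 leaning left (stop), +0.25 leaning right (stop). The left slots need about -0.25 to -0.18, the right slots 0.18 to 0.25.
- forward (a joint): Fore and aft lean of the stick in rad: -0.38 fully back (second or fourth), 0 neutral, +0.38 fully forward (first or third), with a firm stop at each end. The stick can cross only within about 0.06 of 0.
- spacer: Loose aluminium spacer, 20 mm diameter, 45 mm tall, standing on the board's left wing. Origin: centre of its underside.
- bearing: Loose steel bearing ring, 32 mm diameter, 10 mm high, lying on the board's left wing. Origin: centre of its underside.
- spanner: Loose spanner, 150 mm long, lying on the board's right wing. Origin: near its middle, on the underside.
- wheel: Loose black rubber wheel with red hub, 100 mm diameter, 26 mm high, lying on the table to the right. Origin: centre of its underside.
- pliers: Loose red-handled pliers, 155 mm long, lying on the table to the right. Origin: near the rivet, on the underside.
- tape: Loose yellow and black tape measure, 65 x 65 x 30 mm, lying on the table to the left. Origin: centre of its underside.
- driver: Loose orange screwdriver, 200 mm long, lying on the table to the left. Origin: near its middle, on the underside.

How it is judged:
On the way, in this order (a step that is already met when the one before it is completed fails the run):
1. the stick is out of second, in neutral on the left (value of joint forward between -0.12 and 0.12 rad and value of joint across below -0.05 rad), for 0.05 s.
2. the stick is across on the right, in neutral (value of joint across above 0.14 rad and value of joint forward between -0.12 and 0.12 rad), for 0.05 s.
At the end, for the whole second after the job is handed in: The stick rests in the third slot: leaning forward by more than 0.32 rad of its 0.38 and right by more than 0.14 rad, at rest; every loose part and tool is within 20 mm of where it lay (value of joint forward above 0.32 rad and value of joint across above 0.14 rad and velocity of joint forward between -0.05 and 0.05 rad/s and velocity of joint across between -0.05 and 0.05 rad/s and distance of each of spacer, bearing, spanner, wheel, pliers, tape, driver from where it was at the start of the episode below 0.02 m); the robot touches nothing.
It fails at once if the stick is run into first (value of joint forward above 0.2 rad and value of joint across below -0.05 rad).
It fails at once if the stick is run into fourth (value of joint forward below -0.2 rad and value of joint across above 0.05 rad).
It fails at once if the knob or stick is taken between the fingers (the grasp point comes within 9 mm of the stick's axis, no higher than 24 mm above the knob's centre) (x of the grasp point in the frame of knob between -0.009 and 0.009 m and y of the grasp point in the frame of knob between -0.009 and 0.009 m and z of the grasp point in the frame of knob below 0.024 m).
It fails at once if a loose part or tool is shoved or lifted more than 20 mm (distance of any of spacer, bearing, spanner, wheel, pliers, tape, driver from where it was at the start of the episode above 0.02 m).
It also fails if it takes over 48 s, if anything falls off the work surface, if the arm or the gripper's body presses on something with over 40 N, if the wrist force passes 120 N, or if a joint passes its speed limit or range.

## Working session

There is one attempt and no reset: what is moved stays moved. The work goes in short steps, Python scripts to look and compute and a tool call to move; the robot and the scene stay as the last step left them, time stands still between calls to the robot, and variables do not carry over. Pictures are saved under pics/ and viewed, at most 10 in all, crops included, and the job is handed in when it is done.

Besides the shell and the picture viewer there is one more tool, called after ">>>" as name(argument=value, ...), one argument or row to a line, values as JSON. carry_out: Moves the arm, as the interface text tells. Its arguments: {"type":"object","properties":{"slide":{"type":"array"},"turn":{"type":"array"},"fingers":{"type":"array"}},"required":["slide","turn","fingers"]}

```bash
mkdir -p pics
cat > h.py <<'E'
import numpy as np,cv2
from station import status,imaging,bot
def ray(im,u,v):
    T=np.array(im["cam_to_world"]);d=np.array([(u-im["cx"])/im["fx"],-(v-im["cy"])/im["fy"],-1.])
    d=T[:3,:3]@d;return T[:3,3],d/np.linalg.norm(d)
def plane(im,u,v,z):
    o,d=ray(im,u,v);return o+d*(z-o[2])/d[2]
def proj(im,p):
    T=np.linalg.inv(np.array(im["cam_to_world"]));q=T[:3,:3]@p+T[:3,3]
    return im["cx"]+im["fx"]*q[0]/-q[2], im["cy"]-im["fy"]*q[1]/-q[2]
def tri(a,b):
    (o1,d1),(o2,d2)=a,b
    s=np.linalg.lstsq(np.c_[d1,-d2],o2-o1,rcond=None)[0]
    p,q=o1+s[0]*d1,o2+s[1]*d2;return (p+q)/2,np.linalg.norm(p-q)
def get(n,name=None):
    im=imaging.get_image(n)
    if name: cv2.imwrite("pics/"+name,im["frame"][:,:,::-1])
    return im
E
python3 - <<'E'
from h import *
for n in("scene","top"):
    im=get(n,n+"0.png");print(n,{k:np.round(im[k],3).tolist() for k in im if k!="frame"})
    hsv=cv2.cvtColor(im["frame"],cv2.COLOR_RGB2HSV)
    for c,lo,hi in(("yel",(22,130,100),(33,255,255)),("grn",(45,80,50),(85,255,255))):
        m=cv2.inRange(hsv,lo,hi);k,l,s,ce=cv2.connectedComponentsWithStats(m)
        print(c,[(s[i].tolist(),ce[i].round(1).tolist()) for i in range(1,k) if s[i][4]>25])
print(status.get_state())
E
```

```text
scene {'fx': 446.351, 'fy': 446.351, 'cx': 311.544, 'cy': 240.063, 'cam_to_world': [[0.082, -0.688, 0.721, 1.264], [0.997, 0.049, -0.067, -0.084], [0.011, 0.724, 0.69, 0.868], [0.0, 0.0, 0.0, 1.0]]}
yel [([458, 218, 26, 24, 313], [470.8, 228.8]), ([361, 229, 17, 18, 236], [368.6, 237.2])]
grn [([540, 0, 23, 66, 640], [552.6, 37.4]), ([572, 0, 27, 37, 508], [582.4, 11.8]), ([578, 0, 32, 64, 546], [592.7, 31.9]), ([576, 0, 57, 88, 1103], [603.3, 51.4]), ([99, 213, 452, 216, 44007], [293.8, 313.8])]
top {'fx': 623.916, 'fy': 623.916, 'cx': 319.379, 'cy': 236.561, 'cam_to_world': [[0.014, 0.989, -0.148, 0.234], [-1.0, 0.016, 0.016, 0.007], [0.018, 0.148, 0.989, 1.872], [0.0, 0.0, 0.0, 1.0]]}
yel [([266, 208, 14, 14, 153], [272.3, 214.3]), ([143, 273, 28, 27, 342], [157.0, 286.0])]
grn [([155, 125, 309, 199, 38151], [313.0, 228.7]), ([381, 129, 7, 8, 38], [384.3, 132.4])]
{'t': 0.1, 'q': array([-1.36126809e+00,  2.63489114e-01, -4.88701937e-02,  1.25940188e+00,
        2.38984015e-05,  1.41552588e+00]), 'joint_vel': array([-0.00016273, -0.00187372,  0.00373409, -0.0014821 ,  0.00011814,
       -0.0004034 ]), 'joint_efforts': array([ 3.68253721e-03, -6.38575530e+01,  3.85065293e+01,  1.00011166e-02,
       -6.80976564e-05,  2.06816793e-05]), 'tool_pos': array([ 0.18725777, -0.49016994,  0.19486714]), 'orientation': array([-4.82579710e-04,  9.83411195e-01,  1.81389606e-01, -1.14146811e-06]), 'force': array([-0.57863253, -0.57810097,  0.87438599]), 'moment': array([-0.00943963, -0.06028073, -0.02596544]), 'gripper_force': 0.0, 'gripper_width': 1.003643337231541}
```

View pics/top0.png

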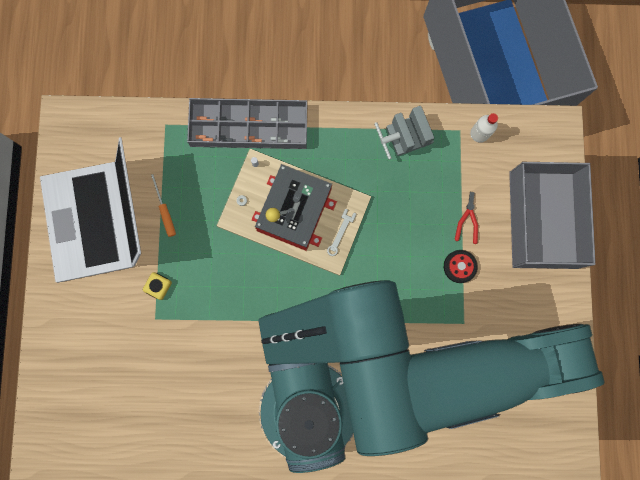

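View pics/scene0.png

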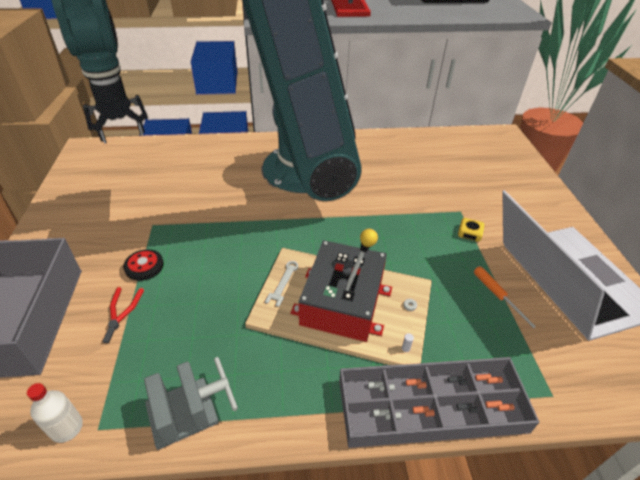

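Top view: knob at (272,214), plate around (293,207), green patch near (307,189), board turned about -0.36 rad. Scene view: knob at (369,237).

Run:
```python
from h import *
S=get("scene");T=get("top")
def yel(im,x,y):
    h=cv2.cvtColor(im["frame"],cv2.COLOR_RGB2HSV);m=cv2.inRange(h,(20,120,60),(36,255,255))
    w=np.zeros_like(m);w[y-16:y+17,x-16:x+17]=255;ys,xs=np.nonzero(m&w)
    (c,r)=cv2.minEnclosingCircle(np.c_[xs,ys].astype(np.float32));return c,r
cs,ct=yel(S,369,237),yel(T,272,214);print(cs,ct)
k,e=tri(ray(S,*cs[0]),ray(T,*ct[0]));print("knob",k,e)
# board in top & scene
for n,im,seed in(("top",T,(240,220)),("scene",S,(270,320))):
    h=cv2.cvtColor(im["frame"],cv2.COLOR_RGB2HSV);g=cv2.inRange(h,(45,80,20),(90,255,255))
    m=cv2.morphologyEx(255-g,cv2.MORPH_OPEN,np.ones((3,3)))
    k_,l,s,ce=cv2.connectedComponentsWithStats(m)
    i=l[seed[1],seed[0]];print(n,s[i])
    mb=cv2.inRange(h,(8,40,90),(28,200,255))&((l==i)*255).astype(np.uint8)
    c=np.argwhere(mb)[:,::-1]
    w=np.array([plane(im,u,v,0.018)[:2] for u,v in c],np.float32)
    r=cv2.minAreaRect(w);print(r,cv2.boxPoints(r).round(3).tolist())
```

```text
((368.0970153808594, 237.3358154296875), 9.204408645629883) ((272.34210205078125, 214.34210205078125), 7.168923377990723)
knob [0.54702939 0.11013191 0.18160504] 0.000553123997994366
top [  216   149   155   126 11399]
((0.5895482897758484, 0.05556878447532654), (0.3991127014160156, 0.2603549361228943), 68.99765014648438) [[0.3959999978542328, -0.08399999886751175], [0.6399999856948853, -0.1770000010728836], [0.7829999923706055, 0.19499999284744263], [0.5400000214576721, 0.289000004529953]]
scene [     0      0    640    480 244137]
((-0.41003990173339844, 0.08831238746643066), (3.792635917663574, 2.806699514389038), 85.54165649414062) [[-1.9570000171661377, -1.6929999589920044], [0.8420000076293945, -1.9110000133514404], [1.1360000371932983, 1.8700000047683716], [-1.6619999408721924, 2.0880000591278076]]
```

>>> carry_out(
  slide=[
    [0.01,0.024,0.006],
    [0.01,0.024,0.006],
    [0.01,0.024,0.006],
    [0.01,0.024,0.006],
    [0.01,0.024,0.006],
    [0.01,0.024,0.006],
    [0.01,0.024,0.006],
    [0.01,0.024,0.006],
    [0.01,0.024,0.006],
    [0.01,0.024,0.006],
    [0.01,0.024,0.006],
    [0.01,0.024,0.006],
  ],
  turn=[-3.5,-3.5,-3.5,-3.5,-3.5,-3.5,-3.5,-3.5,-3.5,-3.5,-3.5,-3.5],
  fingers=[-1,-1,-1,-1,-1,-1,-1,-1,-1,-1,-1,-1],
)

```text
t: 1.2
tool_pos: [0.3074, -0.2012, 0.2676]
orientation: [0.0, 0.983, -0.185, 0.0]
force: [0.4, -0.6, -0.3]
gripper_width: 0.003
gripper_force: 0.0
```

>>> carry_out(
  slide=[
    [0.016,0.03,0],
    [0.016,0.03,0],
    [0.016,0.03,0],
    [0.016,0.03,0],
    [0.016,0.03,0],
    [0.016,0.03,0],
    [0.016,0.03,0],
    [0.016,0.03,0],
    [0.016,0.03,0],
    [0.016,0.03,0],
    [0.016,0.03,0],
    [0,0,0],
  ],
  turn=[0,0,0,0,0,0,0,0,0,0,0,0],
  fingers=[-1,-1,-1,-1,-1,-1,-1,-1,-1,-1,-1,-1],
)

```text
t: 2.2
tool_pos: [0.4504, 0.0124, 0.2671]
orientation: [-0.048, 0.993, -0.111, 0.005]
force: [0.1, 0.3, 0.5]
gripper_width: -0.005
gripper_force: 0.0
```

Run:
```python
from h import *
s=status.get_state();print(s["q"],s["joint_vel"],s["tool_pos"],s["orientation"])
```

```text
[-0.22349651  0.11040403 -0.05573725  1.40602637  0.09560477  3.14074502] [-0.02486657 -0.02674581 -0.02859231  0.00598922 -0.03449324 -0.00093192] [0.4503787  0.01237577 0.26708987] [-0.04756053  0.99267071 -0.11100027  0.00466825]
```

>>> carry_out(
  slide=[
    [0,0,0],
    [0,0,0],
    [0,0,0],
  ],
  turn=[0,0,0],
  fingers=[-1,-1,-1],
)

```text
t: 2.45
tool_pos: [0.4482, 0.011, 0.2676]
orientation: [-0.047, 0.993, -0.112, 0.005]
force: [-0.4, 0.6, -0.3]
gripper_width: 0.003
gripper_force: 0.0
```

Joint 6 hit its range; I'll use the quarter-turned orientation instead (tool yaw +69°).

>>> carry_out(
  slide=[
    [0,0,0],
    [0,0,0],
    [0,0,0],
    [0,0,0],
    [0,0,0],
    [0,0,0],
    [0,0,0],
    [0,0,0],
    [0,0,0],
    [0,0,0],
    [0,0,0],
    [0,0,0],
  ],
  turn=[7,7,7,7,7,7,7,7,7,7,7,5],
  fingers=[-1,-1,-1,-1,-1,-1,-1,-1,-1,-1,-1,-1],
)

```text
t: 3.45
tool_pos: [0.4482, 0.0109, 0.2676]
orientation: [-0.038, 0.821, 0.569, -0.027]
force: [-0.6, 0.4, 0.2]
gripper_width: 0.0
gripper_force: 0.0
```

>>> carry_out(
  slide=[
    [0.008,0.02,0],
    [0.008,0.02,0],
    [0.008,0.02,0],
    [0.008,0.02,0],
    [0.008,0.02,0],
    [0.007,0.019,0],
    [0,0,-0.02],
    [0,0,-0.02],
    [0,0,-0.02],
    [0,0,-0.02],
    [0,0,-0.02],
    [0,0,0],
  ],
  turn=[0,0,0,0,0,0,0,0,0,0,0,0],
  fingers=[-1,-1,-1,-1,-1,-1,-1,-1,-1,-1,-1,-1],
)

```text
t: 4.45
tool_pos: [0.4937, 0.1297, 0.1648]
orientation: [-0.039, 0.823, 0.566, -0.029]
force: [-0.2, -0.6, -0.8]
gripper_width: 0.004
gripper_force: 0.0
```

Run:
```python
from h import *
im=get("scene");c=im["frame"][170:320,270:470];cv2.imwrite("pics/s1.png",cv2.resize(c,None,fx=4,fy=4,interpolation=cv2.INTER_CUBIC)[:,:,::-1])
print(status.get_state()["tool_pos"])
```

```text
[0.49434326 0.12980962 0.16676606]
```

View pics/s1.png

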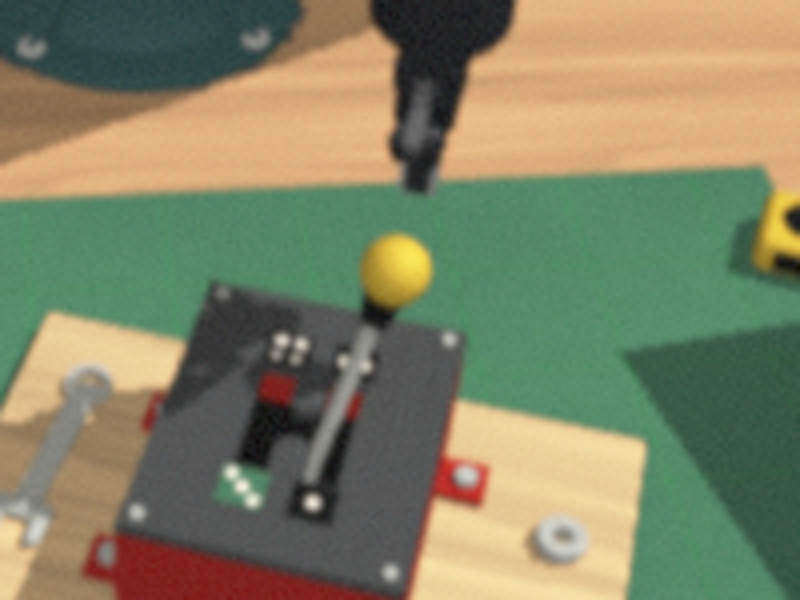

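Finger stands behind the knob (crop: tip (415,185), knob (397,270)). Push forward.

>>> carry_out(
  slide=[
    [0.0075,-0.003,0],
    [0.0075,-0.003,0],
    [0.0075,-0.003,0],
    [0.0075,-0.003,0],
    [0.0075,-0.003,0],
    [0.0075,-0.003,0],
    [0.0075,-0.003,0],
    [0.0075,-0.003,0],
    [0,0,0],
    [0,0,0],
  ],
  turn=[0,0,0,0,0,0,0,0,0,0],
  fingers=[-1,-1,-1,-1,-1,-1,-1,-1,-1,-1],
)

```text
t: 5.33
tool_pos: [0.5557, 0.1061, 0.1673]
orientation: [-0.038, 0.823, 0.567, -0.027]
force: [-0.4, -0.4, -0.1]
gripper_width: -0.001
gripper_force: 0.0
```

```bash
cat >> h.py <<'E'
O=np.array([0.5895,0.0556]);ex=np.array([.9336,-.3584]);ey=np.array([.3584,.9336])
def sf(p): d=np.array(p[:2])-O;return np.round([d@ex,d@ey,p[2]],4)
def knob():
    # scene ray meets the knob's sphere about the pivot (radius .17)
    im=get("scene");h=cv2.cvtColor(im["frame"],cv2.COLOR_RGB2HSV);m=cv2.inRange(h,(20,120,60),(36,255,255))
    m[:,430:]=0;m[:170]=0;m[320:]=0;m[:,:250]=0
    k,l,s,c=cv2.connectedComponentsWithStats(m);i=1+np.argmax(s[1:,4])
    cc=cv2.minEnclosingCircle(np.argwhere(l==i)[:,::-1].astype(np.float32))
    o,d=ray(im,*cc[0]);w=o-np.r_[O,.028];b=w@d;disc=b*b-w@w+.17**2
    p=o+d*(-b-np.sqrt(max(disc,0)));q=sf(p);f=np.arcsin(q[0]/.17)
    print("px",cc,"knob",q,"f",f,"a",np.arctan2(-q[1],q[2]-.028),"tcp",sf(status.get_state()["tool_pos"]))
E
python3 -c "from h import *;knob();print(status.get_state()['force'])"
```

```text
px ((368.5975646972656, 238.13414001464844), 9.008745193481445) knob [-0.0531  0.0374  0.1851] f -0.3176688957057918 a -0.23371449551851778 tcp [-0.05    0.035   0.1674]
[ 0.30402191 -1.02174293 -0.00118422]
```

Run:
```python
from h import *
a=get("scene");b=get("top")
c=np.hstack([cv2.resize(i,(400,400),interpolation=cv2.INTER_CUBIC) for i in(a["frame"][190:310,300:420],b["frame"][165:265,240:340])])
cv2.imwrite("pics/s2.png",c[:,:,::-1])
```

```text
(no output)
```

View pics/s2.png

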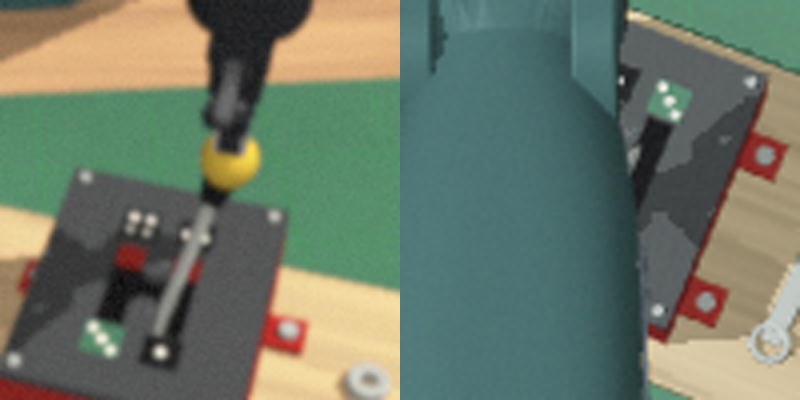

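Run:
```python
from h import *
im=get("scene")
def W(x,y,z): return np.r_[O+x*ex+y*ey,z]
crop=lambda p:(np.round(p,1),np.round(((p[0]-300)/.3,(p[1]-190)/.3)))
t=status.get_state();print("tcp",sf(t["tool_pos"]),crop(proj(im,t["tool_pos"])),"old tcp",proj(im,np.array([.4943,.1298,.1668])))
for n,p in dict(knob=W(-.063,.035,.182),knobN=W(0,.037,.193),pivot=W(0,0,.028),gate2=W(-.032,.018,.108),third=W(.032,-.018,.108),s2end=W(-.04,.02,.108),s1end=W(.04,.02,.108)).items():print(n,crop(proj(im,p)))
print(im["cam_to_world"][:3,3])
```

```text
tcp [-0.0503  0.0351  0.1676] (array([366.6, 244.4]), array([222., 181.])) old tcp (np.float64(371.9557840392075), np.float64(226.22744879441333))
knob (array([368.3, 236. ]), array([228., 153.]))
knobN (array([364. , 251.7]), array([213., 206.]))
pivot (array([342.6, 296.9]), array([142., 356.]))
gate2 (array([355.4, 266.5]), array([185., 255.]))
third (array([333.6, 283.1]), array([112., 310.]))
s2end (array([356.9, 264.3]), array([190., 248.]))
s1end (array([349.4, 289.5]), array([165., 332.]))
[ 1.26444699 -0.08436655  0.86771431]
```

Run:
```python
from h import *
im=get("scene");s0=cv2.imread("pics/scene0.png")
for p,c in(((.1873,-.4902,.1949),(0,0,255)),((.1873,-.4902,.2079),(255,0,255))):
    u,v=proj(im,np.array(p));print(u,v);cv2.circle(s0,(round(u),round(v)),1,c,-1)
w=get("wrist");print(w["fx"],w["cx"],w["cy"],np.round(w["cam_to_world"],3).tolist())
def wp(p):
    T=np.linalg.inv(np.array(w["cam_to_world"]));q=T[:3,:3]@p+T[:3,3];q=q*[1,-1,-1]
    r=np.linalg.norm(q[:2]);th=np.arctan2(r,q[2]);return w["cx"]+w["fx"]*th*q[0]/r,w["cy"]+w["fy"]*th*q[1]/r
f=w["frame"].copy()
kn=np.r_[O-.063*ex+.035*ey,.182];t=status.get_state()["tool_pos"]
for p,c in((kn,(0,0,255)),(t,(255,0,255))):
    u,v=wp(p);print(u,v);cv2.circle(f,(round(u),round(v)),3,c,-1)
a=cv2.resize(s0[70:170,60:180],(480,400));b=cv2.resize(f,(320,240))[:,:,::-1]
out=np.zeros((400,800,3),np.uint8);out[:,:480]=a;out[:240,480:]=b;cv2.imwrite("pics/s3.png",out)
```

```text
127.53244588642966 154.0635882666297
126.21503405114657 149.93511807628656
371.64829954431775 315.36267713702705 239.20968092914168 [[0.93, 0.308, 0.2, 0.601], [-0.355, 0.893, 0.275, 0.179], [-0.094, -0.327, 0.94, 0.346], [0.0, 0.0, 0.0, 1.0]]
287.2954550768226 288.1058609928248
315.36534784277825 277.05134975224695
```

View pics/s3.png

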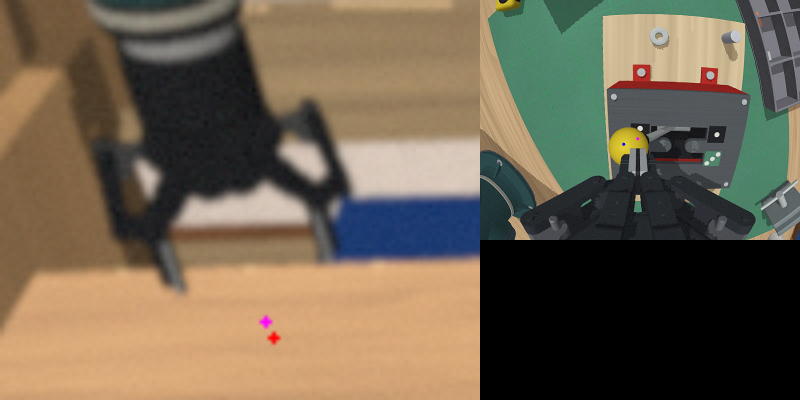

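Run:
```python
from h import *
from scipy.spatial.transform import Rotation as R
w=get("wrist");s=status.get_state();o=s["orientation"];z=R.from_quat([*o[1:],o[0]]).as_matrix()[:,2]
S=get("scene")
def wp(p):
    T=np.linalg.inv(np.array(w["cam_to_world"]));q=T[:3,:3]@p+T[:3,3];q=q*[1,-1,-1]
    r=np.linalg.norm(q[:2]);th=np.arctan2(r,q[2]);return w["cx"]+w["fx"]*th*q[0]/r,w["cy"]+w["fy"]*th*q[1]/r
print(z,s["t"])
for d in(0,.01,.02,.03,.04,.05):
    p=s["tool_pos"]-d*z;print(d,np.round(wp(p)),np.round(proj(S,p),1),sf(p))
cv2.imwrite("pics/w1.png",cv2.resize(w["frame"][220:400,220:440],None,fx=3,fy=3)[:,:,::-1])
```

```text
[-0.08773901  0.03250346 -0.99561307] 5.6833
0 [315. 277.] [366.6 244.4] [-0.0502  0.0351  0.1677]
0.01 [315. 285.] [366.9 241.5] [-0.0493  0.0351  0.1776]
0.02 [315. 294.] [367.3 238.5] [-0.0483  0.0351  0.1876]
0.03 [315. 304.] [367.7 235.5] [-0.0474  0.0351  0.1975]
0.04 [315. 316.] [368.  232.5] [-0.0465  0.0351  0.2075]
0.05 [315. 328.] [368.4 229.4] [-0.0455  0.0352  0.2174]
```

View pics/w1.png

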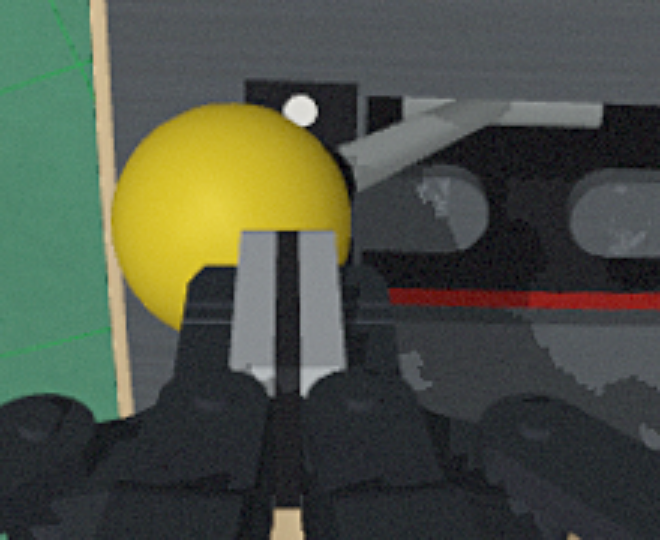

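The drawn fingers end ~25–30 mm short of the reported TCP (tip at (316,297) in the wrist view), so they passed over the ball. Go back, lower, and push again.

>>> carry_out(
  slide=[
    [0,0,0.03],
    [-0.02,0.008,0],
    [-0.02,0.008,0],
    [-0.022,0.008,0],
    [0,0,0],
    [0,0,-0.017],
    [0,0,-0.017],
    [0,0,-0.017],
    [0,0,0],
  ],
  turn=[0,0,0,0,0,0,0,0,0],
  fingers=[-1,-1,-1,-1,-1,-1,-1,-1,-1],
)

```text
t: 6.48
tool_pos: [0.4922, 0.1301, 0.1442]
orientation: [-0.039, 0.823, 0.567, -0.029]
force: [-0.6, 0.3, 0.2]
gripper_width: -0.0
gripper_force: 0.0
```

>>> carry_out(
  slide=[
    [0.0075,-0.003,0],
    [0.0075,-0.003,0],
    [0.0075,-0.003,0],
    [0.0075,-0.003,0],
    [0,0,0],
    [0,0,0],
  ],
  turn=[0,0,0,0,0,0],
  fingers=[-1,-1,-1,-1,-1,-1],
)

```text
t: 6.98
tool_pos: [0.5248, 0.1198, 0.15]
orientation: [-0.039, 0.822, 0.567, -0.024]
force: [-13.8, 11.9, 38.3]
gripper_width: -0.0
gripper_force: 16.1
```

```bash
python3 -c "from h import *;knob();print(status.get_state()['force'])"
```

```text
px ((368.0, 238.5), 9.962529182434082) knob [-0.0503  0.0365  0.1862] f -0.30037909943583385 a -0.22675268213360103 tcp [-0.0835  0.0367  0.15  ]
[-11.65837333  12.61967469  36.5781498 ]
```

Upward force: the finger shell rides on the ball. I'll back off, turn the flat side of the fingers toward the ball, and go lower.

>>> carry_out(
  slide=[
    [-0.014,0.006,0],
    [-0.014,0.006,0.01],
    [-0.008,0.003,0.03],
    [0,0,0.04],
    [0,0,0],
    [0,0,0],
    [0,0,0],
    [0,0,0],
    [0,0,0],
    [0,0,0],
    [0,0,0],
    [0,0,0],
  ],
  turn=[0,0,0,0,7,7,7,7,7,7,7,7],
  fingers=[-1,-1,-1,-1,-1,-1,-1,-1,-1,-1,-1,-1],
)

```text
t: 8.03
tool_pos: [0.4886, 0.133, 0.2272]
orientation: [-0.021, 0.458, 0.888, -0.042]
force: [-0.2, -0.1, 0.0]
gripper_width: -0.001
gripper_force: 0.0
```

>>> carry_out(
  slide=[
    [0,0,0],
    [0,0,0],
    [0,0,0],
    [0,0,0],
    [0,0,0],
    [0,0,0],
    [0,0,0],
  ],
  turn=[7,7,7,7,6,0,0],
  fingers=[-1,-1,-1,-1,-1,-1,-1],
)

```text
t: 8.62
tool_pos: [0.4881, 0.1331, 0.2271]
orientation: [-0.008, 0.183, 0.982, -0.046]
force: [-0.1, 0.3, -0.2]
gripper_width: 0.0
gripper_force: 0.0
```

Run:
```python
from h import *
from scipy.spatial.transform import Rotation as R
knob();s=status.get_state();o=s["orientation"];M=R.from_quat([*o[1:],o[0]]).as_matrix()
print(s["tool_pos"],s["q"]);print(M.round(3))
k=get("top")
```

```text
px ((368.19049072265625, 239.11904907226562), 9.436758995056152) knob [-0.0479  0.0373  0.1868] f -0.28563283859007793 a -0.23070453972280947 tcp [-0.1225  0.036   0.227 ]
[0.48800627 0.13308339 0.22695264] [ 0.15728587  0.26485019  0.03565824  1.38719593 -0.08158282  0.52766482]
[[-0.933  0.359 -0.032]
 [ 0.36   0.929 -0.088]
 [-0.002 -0.093 -0.996]]
```

>>> carry_out(
  slide=[
    [0,0,-0.016],
    [0,0,-0.016],
    [0,0,-0.016],
    [0,0,-0.016],
    [0,0,-0.016],
    [0,0,-0.016],
    [0,0,0],
    [0.0075,-0.003,0],
    [0.0075,-0.003,0],
    [0.0075,-0.003,0],
    [0.0075,-0.003,0],
    [0,0,0],
  ],
  turn=[0,0,0,0,0,0,0,0,0,0,0,0],
  fingers=[-1,-1,-1,-1,-1,-1,-1,-1,-1,-1,-1,-1],
)

```text
t: 9.72
tool_pos: [0.5194, 0.1205, 0.1308]
orientation: [-0.007, 0.182, 0.982, -0.046]
force: [-0.3, -0.3, -0.1]
gripper_width: -0.005
gripper_force: 0.0
```

>>> carry_out(
  slide=[
    [0.0075,-0.003,0],
    [0.0075,-0.003,0],
    [0,0,0],
  ],
  turn=[0,0,0],
  fingers=[-1,-1,-1],
)

```text
t: 9.97
tool_pos: [0.5335, 0.1148, 0.1305]
orientation: [-0.008, 0.181, 0.982, -0.046]
force: [-1.9, -0.4, -0.1]
gripper_width: -0.001
gripper_force: 0.9
```

Run:
```python
from h import *
knob();a=get("scene");w=get("wrist")
c=np.hstack([cv2.resize(a["frame"][190:310,300:420],(400,400),interpolation=cv2.INTER_CUBIC),cv2.resize(w["frame"][180:420,200:440],(400,400))])
cv2.imwrite("pics/s4.png",c[:,:,::-1])
```

```text
px ((368.1875, 240.625), 9.62692642211914) knob [-0.0415  0.0384  0.1883] f -0.2466097073633277 a -0.2351202420786683 tcp [-0.0741  0.0351  0.1304]
```

View pics/s4.png

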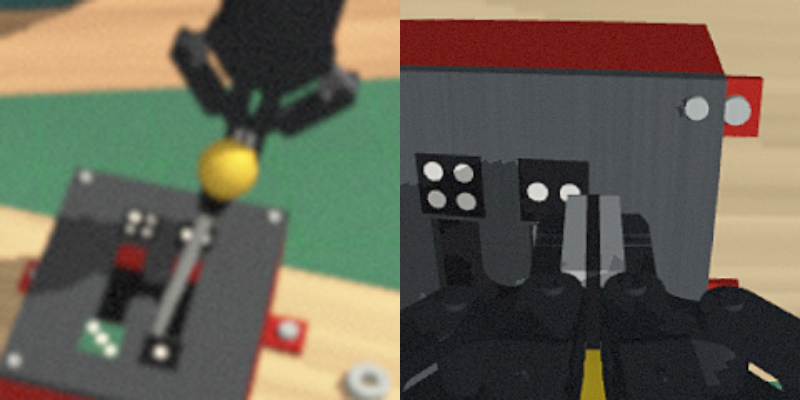

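Clean contact now: fingers behind the ball (left view ball (228,168), fingers above it), force 2 N. Continue.

>>> carry_out(
  slide=[
    [0.0075,-0.003,0],
    [0.0075,-0.003,0],
    [0.0075,-0.003,0],
    [0.0075,-0.003,0],
    [0.0045,-0.0015,0],
    [0,0,0],
    [0,0,0],
  ],
  turn=[0,0,0,0,0,0,0],
  fingers=[-1,-1,-1,-1,-1,-1,-1],
)

```text
t: 10.7
tool_pos: [0.5673, 0.1015, 0.1303]
orientation: [-0.008, 0.181, 0.982, -0.046]
force: [-0.6, -0.6, -0.5]
gripper_width: 0.0
gripper_force: 0.0
```

Run:
```python
from h import *
knob();im=get("scene")
for x in(-.01,-.005,0,.005,.01):
    for a in (-.2,-.24):
        f=np.arcsin(x/.17);y=.17*np.sin(-a)*np.cos(f);z=.028+.17*np.cos(a)*np.cos(f)
        print(x,a,np.round(proj(im,np.r_[O+x*ex+y*ey,z]),1))
```

```text
px ((365.96875, 250.578125), 9.778467178344727) knob [-0.0045  0.0403  0.1931] f -0.02647368049883786 a -0.23941285789171 tcp [-0.0375  0.0349  0.1304]
-0.01 -0.2 [363.5 247.8]
-0.01 -0.24 [366.5 248.9]
-0.005 -0.2 [363.1 249.3]
-0.005 -0.24 [366.1 250.5]
0 -0.2 [362.6 250.9]
0 -0.24 [365.6 252. ]
0.005 -0.2 [362.1 252.5]
0.005 -0.24 [365.1 253.6]
0.01 -0.2 [361.6 254.2]
0.01 -0.24 [364.6 255.3]
```

>>> carry_out(
  slide=[
    [0.0055,-0.002,0],
    [0,0,0],
    [-0.015,0.006,0],
    [-0.015,0.006,0],
    [-0.015,0.006,0],
    [0,0,0.03],
    [0,0,0.03],
    [0,0,0.03],
    [0,0,0],
    [0,0,0],
  ],
  turn=[0,0,0,0,0,0,0,0,0,0],
  fingers=[-1,-1,-1,-1,-1,-1,-1,-1,-1,-1],
)

```text
t: 11.63
tool_pos: [0.5284, 0.1178, 0.2218]
orientation: [-0.007, 0.181, 0.982, -0.046]
force: [-0.8, -0.5, -0.7]
gripper_width: -0.004
gripper_force: 0.0
```

>>> carry_out(
  slide=[
    [0.008,0.004,0],
    [0.008,0.004,0],
    [0.008,0.004,0],
    [0.008,0.004,0],
    [0.008,0.004,0],
    [0.008,0.004,0],
    [0.008,0.004,0],
    [0.008,0.004,0],
    [0.008,0.004,0],
    [0.008,0.004,0],
    [0.008,0.004,0],
    [0.008,0.004,0],
  ],
  turn=[-7,-7,-7,-7,-7,-7,-7,-7,-7,-7,-7,-7],
  fingers=[-1,-1,-1,-1,-1,-1,-1,-1,-1,-1,-1,-1],
)

```text
t: 12.63
tool_pos: [0.6236, 0.1658, 0.219]
orientation: [-0.037, 0.794, 0.606, -0.03]
force: [-0.5, -0.1, -0.7]
gripper_width: -0.003
gripper_force: 0.0
```

>>> carry_out(
  slide=[
    [0,0,0],
    [0,0,0],
    [0,0,0],
  ],
  turn=[-6,0,0],
  fingers=[-1,-1,-1],
)

```text
t: 12.88
tool_pos: [0.6231, 0.1655, 0.2196]
orientation: [-0.039, 0.822, 0.568, -0.028]
force: [-0.4, 0.7, -0.0]
gripper_width: -0.003
gripper_force: 0.0
```

Run:
```python
from h import *
knob();print(status.get_state()["orientation"],status.get_state()["tool_pos"])
```

```text
px ((365.1949157714844, 251.88136291503906), 9.66224479675293) knob [1.000e-04 3.950e-02 1.933e-01] f 0.0005882353280412564 a -0.2345608867485779 tcp [-0.0081  0.1147  0.2198]
[-0.03850764  0.82152876  0.56819888 -0.02752616] [0.62308899 0.16560158 0.21983783]
```

>>> carry_out(
  slide=[
    [0.003,-0.001,-0.02],
    [0,0,-0.02],
    [0,0,-0.02],
    [0,0,-0.022],
    [0,0,0],
    [-0.003,-0.0075,0],
    [-0.003,-0.0075,0],
    [-0.003,-0.0075,0],
    [-0.003,-0.0075,0],
    [-0.003,-0.0075,0],
    [-0.003,-0.0075,0],
    [0,0,0],
  ],
  turn=[0,0,0,0,0,0,0,0,0,0,0,0],
  fingers=[-1,-1,-1,-1,-1,-1,-1,-1,-1,-1,-1,-1],
)

```text
t: 13.93
tool_pos: [0.6082, 0.1184, 0.1391]
orientation: [-0.038, 0.823, 0.566, -0.027]
force: [0.2, 0.9, 0.7]
gripper_width: -0.002
gripper_force: 0.4
```

>>> carry_out(
  slide=[
    [-0.003,-0.0075,0],
    [-0.003,-0.0075,0],
    [-0.003,-0.0075,0],
    [0,0,0],
  ],
  turn=[0,0,0,0],
  fingers=[-1,-1,-1,-1],
)

```text
t: 14.27
tool_pos: [0.5989, 0.0959, 0.1386]
orientation: [-0.038, 0.823, 0.566, -0.027]
force: [0.1, 1.0, -0.6]
gripper_width: 0.004
gripper_force: 0.6
```

Run:
```python
from h import *
knob();print(status.get_state()["force"])
```

```text
px ((353.0, 248.0), 9.486932754516602) knob [0.0004 0.0126 0.1975] f 0.0023529433475866558 a -0.07419981084454506 tcp [-0.0056  0.0415  0.1385]
[ 0.07494106  0.72404233 -0.61051507]
```

>>> carry_out(
  slide=[
    [-0.003,-0.0075,0],
    [-0.003,-0.0075,0],
    [-0.003,-0.0075,0],
    [-0.003,-0.0075,0],
    [-0.003,-0.0075,0],
    [-0.002,-0.006,0],
    [0,0,0],
  ],
  turn=[0,0,0,0,0,0,0],
  fingers=[-1,-1,-1,-1,-1,-1,-1],
)

```text
t: 14.9
tool_pos: [0.5819, 0.0524, 0.1385]
orientation: [-0.038, 0.823, 0.566, -0.027]
force: [-0.3, -0.2, 0.3]
gripper_width: -0.003
gripper_force: 0.2
```

Run:
```python
from h import *
knob();print(status.get_state()["force"])
```

```text
px ((332.5882263183594, 244.5294189453125), 9.602931022644043) knob [ 1.000e-04 -3.240e-02  1.949e-01] f 0.0005882353280412564 a 0.19174329566945864 tcp [-0.0059 -0.0051  0.1385]
[ 0.91962705 -0.07469967  0.323901  ]
```

>>> carry_out(
  slide=[
    [-0.002,-0.005,0],
    [0,0,0],
    [0.006,0.015,0],
    [0.006,0.015,0],
    [0.006,0.015,0],
    [0,0,0.03],
    [0,0,0.03],
    [0,0,0.025],
    [0,0,0],
    [0,0,0],
  ],
  turn=[0,0,0,0,0,0,0,0,0,0],
  fingers=[-1,-1,-1,-1,-1,-1,-1,-1,-1,-1],
)

```text
t: 15.78
tool_pos: [0.5994, 0.0948, 0.2244]
orientation: [-0.038, 0.822, 0.567, -0.026]
force: [0.4, 0.5, -0.9]
gripper_width: 0.0
gripper_force: 0.0
```

>>> carry_out(
  slide=[
    [-0.0086,-0.004,0],
    [-0.0086,-0.004,0],
    [-0.0086,-0.004,0],
    [-0.0086,-0.004,0],
    [-0.0086,-0.004,0],
    [-0.0086,-0.004,0],
    [-0.0086,-0.004,0],
    [-0.0086,-0.004,0],
    [-0.0086,-0.004,0],
    [-0.0086,-0.004,0],
    [-0.0086,-0.004,0],
    [-0.0086,-0.004,0],
  ],
  turn=[7,7,7,7,7,7,7,7,7,7,7,7],
  fingers=[-1,-1,-1,-1,-1,-1,-1,-1,-1,-1,-1,-1],
)

```text
t: 16.78
tool_pos: [0.4945, 0.0461, 0.2224]
orientation: [-0.011, 0.229, 0.972, -0.046]
force: [-0.5, -0.5, 0.1]
gripper_width: -0.001
gripper_force: 0.0
```

>>> carry_out(
  slide=[
    [0,0,0],
    [0,0,0],
    [0,0,0],
  ],
  turn=[6,0,0],
  fingers=[-1,-1,-1],
)

```text
t: 17.03
tool_pos: [0.495, 0.0462, 0.2229]
orientation: [-0.008, 0.182, 0.982, -0.046]
force: [-0.5, -0.5, -0.1]
gripper_width: 0.004
gripper_force: 0.0
```

Run:
```python
from h import *
knob();print(status.get_state()["orientation"],status.get_state()["tool_pos"])
```

```text
px ((330.5, 244.44444274902344), 9.568730354309082) knob [ 0.0002 -0.037   0.1939] f 0.0011764708596242953 a 0.2194346913690945 tcp [-0.0846 -0.0427  0.223 ]
[-0.00846445  0.18269505  0.98204683 -0.04620488] [0.49524003 0.04607309 0.22296672]
```

>>> carry_out(
  slide=[
    [0,0,-0.02],
    [0,0,-0.02],
    [0,0,-0.02],
    [0,0,-0.02],
    [0,0,-0.013],
    [0,0,0],
    [0.0075,-0.003,0],
    [0.0075,-0.003,0],
    [0.0075,-0.003,0],
    [0.0075,-0.003,0],
    [0.0075,-0.003,0],
    [0.0075,-0.003,0],
  ],
  turn=[0,0,0,0,0,0,0,0,0,0,0,0],
  fingers=[-1,-1,-1,-1,-1,-1,-1,-1,-1,-1,-1,-1],
)

```text
t: 18.08
tool_pos: [0.5414, 0.0273, 0.1308]
orientation: [-0.008, 0.181, 0.982, -0.046]
force: [-0.6, 0.0, -0.3]
gripper_width: 0.001
gripper_force: 0.0
```

>>> carry_out(
  slide=[
    [0.0075,-0.003,0],
    [0.0075,-0.003,0],
    [0.0075,-0.003,0],
    [0.0075,-0.003,0],
    [0,0,0],
  ],
  turn=[0,0,0,0,0],
  fingers=[-1,-1,-1,-1,-1],
)

```text
t: 18.5
tool_pos: [0.5716, 0.0151, 0.1303]
orientation: [-0.008, 0.181, 0.982, -0.046]
force: [-1.3, -0.2, 0.0]
gripper_width: 0.003
gripper_force: 0.2
```

Run:
```python
from h import *
knob();print(status.get_state()["force"])
```

```text
px ((327.5130310058594, 254.31739807128906), 9.79621410369873) knob [ 0.0289 -0.0361  0.1916] f 0.17082966912910447 a 0.2171798883185389 tcp [-0.003  -0.0442  0.1303]
[-0.35593824 -0.1241441   0.39846462]
```

>>> carry_out(
  slide=[
    [0.0075,-0.0028,0],
    [0.0075,-0.0028,0],
    [0.0075,-0.0028,0],
    [0.004,-0.0015,0],
    [0,0,0],
    [0,0,0],
  ],
  turn=[0,0,0,0,0,0],
  fingers=[-1,-1,-1,-1,-1,-1],
)

```text
t: 19.05
tool_pos: [0.5971, 0.0056, 0.1305]
orientation: [-0.008, 0.181, 0.982, -0.046]
force: [-0.9, 0.2, 0.2]
gripper_width: 0.001
gripper_force: 0.0
```

Run:
```python
from h import *
knob();print(status.get_state()["force"])
```

```text
px ((324.440673828125, 265.3050842285156), 9.817891120910645) knob [ 0.0554 -0.0355  0.1848] f 0.3319448797131284 a 0.2226494942740194 tcp [ 0.0247 -0.0439  0.1306]
[ 0.09195995 -0.56146074  0.3715165 ]
```

Close (f≈0.33). Push on in 2 mm steps up to the stop.

>>> carry_out(
  slide=[
    [0.002,-0.0008,0],
    [0.002,-0.0008,0],
    [0.002,-0.0008,0],
    [0,0,0],
  ],
  turn=[0,0,0,0],
  fingers=[-1,-1,-1,-1],
)

```text
t: 19.43
tool_pos: [0.6029, 0.0033, 0.1304]
orientation: [-0.008, 0.181, 0.982, -0.046]
force: [-1.6, 0.8, 0.3]
gripper_width: 0.002
gripper_force: 0.6
```

Run:
```python
from h import *
knob();print(status.get_state()["force"])
```

```text
px ((324.20001220703125, 267.3999938964844), 9.929866790771484) knob [ 0.06   -0.0347  0.1832] f 0.3607127203635248 a 0.2199648120153025 tcp [ 0.0312 -0.044   0.1305]
[-0.9404566  -0.681746   -0.42629807]
```

>>> carry_out(
  slide=[
    [0.002,-0.0008,0],
    [0.0015,-0.0006,0],
    [0,0,0],
  ],
  turn=[0,0,0],
  fingers=[-1,-1,-1],
)

```text
t: 19.73
tool_pos: [0.6065, 0.0019, 0.1305]
orientation: [-0.008, 0.181, 0.982, -0.046]
force: [-1.6, 0.3, -0.1]
gripper_width: 0.001
gripper_force: 0.6
```

>>> carry_out(
  slide=[
    [0.0015,-0.0006,0],
    [0,0,0],
  ],
  turn=[0,0],
  fingers=[-1,-1],
)

```text
t: 19.9
tool_pos: [0.6077, 0.0014, 0.1304]
orientation: [-0.008, 0.181, 0.982, -0.046]
force: [-2.6, 1.1, -0.2]
gripper_width: 0.003
gripper_force: 1.1
```

Run:
```python
from h import *
knob();print(status.get_state()["force"])
```

```text
px ((323.6448669433594, 269.7476501464844), 9.904458045959473) knob [ 0.0649 -0.0345  0.1813] f 0.3917048638744485 a 0.22136100812191367 tcp [ 0.0364 -0.0441  0.1304]
[-2.66578591  1.15009012 -0.84880535]
```

Home, at the stop. Back off and lift clear, then look once.

>>> carry_out(
  slide=[
    [-0.014,0.0055,0],
    [-0.014,0.0055,0],
    [-0.014,0.0055,0],
    [-0.014,0.0055,0],
    [0,0,0.03],
    [0,0,0.03],
    [0,0,0.03],
    [0,0,0],
    [0,0,0],
    [0,0,0],
  ],
  turn=[0,0,0,0,0,0,0,0,0,0],
  fingers=[-1,-1,-1,-1,-1,-1,-1,-1,-1,-1],
)

```text
t: 20.78
tool_pos: [0.5518, 0.0234, 0.2202]
orientation: [-0.008, 0.181, 0.982, -0.046]
force: [-0.0, -0.3, 0.5]
gripper_width: -0.001
gripper_force: 0.0
```

Run:
```python
from h import *
knob();get("scene","end.png")
```

```text
px ((323.6448669433594, 269.7476501464844), 9.904458045959473) knob [ 0.0649 -0.0345  0.1813] f 0.3917048638744485 a 0.22136100812191367 tcp [-0.0239 -0.0437  0.2198]
```

View pics/end.png

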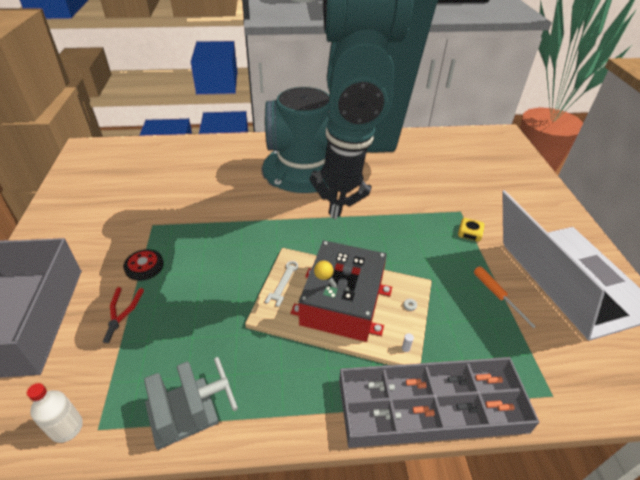

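The knob is at (324,270), leaning forward-right over third. The loose parts lie as before and the gripper is clear.

```bash
python3 -c "from station import bot;print(bot.finish_job())"
```

```text
the job is handed in; nothing more can be done
None
```

The stick is fully home in third (forward about 0.38 rad, right about 0.22), the loose parts are where they lay, and the job is handed in with no verdict returned; on an early failed pass the reported TCP crossed over the knob, so if the "taken between the fingers" check uses that point rather than the visible fingertips about 30 mm higher, it may have tripped.

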